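Fit the bayonet cap to the spring housing

ROBOT

A 6-joint arm with a two-finger parallel gripper is mounted at the origin on a cart in front of the work surface, level with it; the furniture and walls round the work are solid. World frame = base frame: x ahead of the robot, y to its left, z up, the work surface at z = 0. Lengths are in m, angles in rad, forces in N, time in s.
With the tool pointing down it reaches from about 0.35 to 0.775 m from the base axis. Payload 7.3 kg.
Tool frame: the origin (TCP) lies at the centre of the arm's flange, where the gripper is bolted on; the fingertips stand 178 mm ahead of it and the grasp point (between the pads) lies 159 mm ahead of it; x points along the fingers, y is the direction in which the jaws open and shut, and the axes are right-handed (so a half turn about x gives the same grasp; the last joint's range is limited). The gripper opens to 92 mm and grips with 3 to 60 N. Pads are 19 mm wide; open, the fingers measure 130 mm over their backs; the gripper's body (75 mm by 190 mm) begins 47 mm behind the grasp point.
Start: joints at [-1.392, 0.342, 1.524, -0, 1.275, -0.146], TCP at [0.168, -0.498, 0.405] pointing down, gripper open.
Joint ranges: [-2.53, 2.53], [-0.77, 2.02], [0.04, 2.7], [-1, 4.14], [0.28, 2.66], [-3.11, 3.11]. Speed limits (rad/s): [2.57, 2.57, 3.14, 3.14, 3.14, 3.14].

INTERFACE

Orientations are given as a unit quaternion [w, x, y, z].
In Python, from plant import monitor, viewer, arm gives the robot as it stands.
- The arm moves only by the tool drive_tool, never from a script. Its argument "commands" is a list of rows, each an object with "hand": the opening, from -1 (shut) to 1 (fully open), so that 0 is half open; "xyz": the shift along the tool's x, y, z in cm, a list of three; "yaw": the turn about the tool's x in rad. In form: [{"hand": hand, "xyz": [tx, ty, tz], "yaw": yaw}, ...]. A call has 1 to 20 rows; each row shifts and turns the commanded pose from where the row before left it, along the tool's axes as they then stand; what a row does not reach is not made up. A row lasts 1/8 s, in which the tool goes at most 62.5 mm and 10.7 degrees, less where a joint would pass 70% of its speed; a pose out of reach is approached as far as the arm can. A call with a gripper value outside its range is refused whole. The fingers move at their own pace and stop on an object; "squeeze" is the grip in N (left out, the last holds). Time passes only in rows, so rows that do not move let the fingers close. It gives the time, the measured TCP pose, the force and the opening at its end, in the units of the state.
- monitor.sense(): the state, without advancing time (a new reading comes with each control period).
- viewer.get_image(name): name is "side" or "top"; returns a dict with "image" (420x560x3 uint8, blue, green, red), "fx", "fy", "cx", "cy" (pixels), "distortion" ([k1, k2, p1, p2, k3] as OpenCV has them; the pictures are not rectified), "rvec" (rotation vector, rad) and "tvec" (3), from world to camera coordinates, as OpenCV has them. Camera axes: x right, y down, z forward; pixel columns grow to the right and rows downward; lengths in m; the calibration is good to about 2 mm. A picture is of the moment at which its call begins. There is no depth.
- arm.sign_off(): hands the job in, once; it reports no verdict.
The state is a dict: "clock": time; "joint_positions": joint angles; "dq": joint speeds; "tau": joint torques, N m; "eef_pos": TCP position; "eef_rot": TCP orientation; "wrist_force": force on the tool from outside, world axes, zero at the start; "moment": the same for the moment, N m; "finger_gap": finger opening in m.
Only numpy, scipy, OpenCV 4.12 (cv2) and the standard library are available. Lean on these libraries where they do the work, as an engineer would, in place of code of your own. Each camera call takes 0.05 s, during which the arm holds its last target.

TASK

Lift the loose cover plate off the two pins of the round housing and lay it flat on the bench beside it, without dropping it. Then take the bayonet cap by its grip bar, push it into the housing against the spring with its lugs in the two slots, twist it a quarter turn clockwise (seen from above), and finish still gripping it and pressing it fully home, flange flat on the rim, so that it could be pinned there; do not let go of it at the end. Leave the other parts on the bench where they are.

Things in the scene. Friction and masses are not known exactly. Their poses are not given: they have to be found in the camera images.
- housing: Fixed round aluminium housing, 100 mm in diameter, on a 110x110x12 mm base with four screws. Origin: centre of its underside, on the bench; z up. Its flat top rim is 62 mm above the bench. Two upright cover pins, 8 mm in diameter, stand 12 mm above the rim at 43 mm to its +y and -y. In the middle of the rim is the bore (see socket_rim).
- socket_rim (a point): Point on the housing's axis at rim height; axes as the housing's. Round bore, 39 mm in diameter, with two slots 16 mm wide reaching 27 mm from the axis, along its +x and -x. The rim is a lip 6 mm thick; below it is a chamber, 56 mm wide, where the cap's lugs turn. Stops let the cap turn from the slots 90 degrees clockwise from above (about 4 more), hardly anticlockwise.
- plunger (a joint): Spring plunger in the bore, a dark disc 32 mm wide with a rounded steel button in the middle. 0 = up, the button's top 16 mm below the rim; grows as it is pushed down (m), stop at 0.015. Spring: 3 N at 0, growing 0.7 N per mm. The cap's nose meets it with the flange 14 mm above the rim; with the flange on the rim it reads 0.014 (13 N).
- bayonet_cap: Loose steel bayonet cap, 0.18 to 0.29 kg, standing on its nose on the bench. Origin: centre of the nose's underside; z up. Bevelled nose and stem 33 mm in diameter, 30 mm long; two lugs along its +x and -x, reaching 24 mm from the axis, 9 mm wide, 13 to 19 mm above the origin; flange 60 mm in diameter and 5 mm thick above the stem. A half turn makes no difference.
- cap_flange (a point): Centre of the underside of the cap's flange, 30 mm above the cap's origin. The lugs pass below the housing's lip and can turn when this is less than 5 mm above the rim; let go after the turn, the cap springs up 5 mm until the lugs bear on the lip.
- cap_grip (a point): Middle of the cap's upright grip bar, 47 mm above the cap's origin. The bar is 46 mm long along the cap's x, 14 mm thick across y, and stands from 35 (top of the flange) to 59 mm above the origin. Axes as the cap's.
- cover_plate: Loose dark steel cover plate, 62x112x6 mm (long along its y), 0.14 to 0.24 kg, lying on the housing's rim over the bore, the pins standing through two 11 mm holes at 43 mm to its +y and -y. Origin: centre of its underside; z up. Lift it 12 mm to clear the pins. The bench is clear to the left (+y) of the housing, nearer the robot than the vee block.
- cover_handle (a point): Middle of the bar of the cover's arch handle, 28 mm above the cover's origin: round bar 10 mm thick, 54 mm long along the cover's y, with 17 mm of open space between it and the plate. Axes as the cover's.
- barrel_1: Bystander, to be left alone: grey turned nozzle barrel lying down, 16x95x16 mm. Origin: centre of its underside.
- plunger_holder: Bystander, to be left alone: steel holder, oval foot with an upright post, 30x50x66 mm. Origin: centre of its underside.
- sensor_nut: Bystander, to be left alone: small stepped steel nut, 24x24x21 mm. Origin: centre of its underside.
- slip_plate_1: Bystander, to be left alone: flat steel plate, 58x42x8 mm. Origin: centre of its underside.
- vee_block_1: Bystander, to be left alone: small steel vee block, 30x36x24 mm. Origin: centre of its underside.
- bearing_ring: Bystander, to be left alone: small brass-coloured flanged ring, 33x33x9 mm. Origin: centre of its underside.
Mind the look-alikes: they are no part of the job. What is meant by the cover_plate is not brown or turquoise, and is the larger of those in its own colour.

How it is judged:
By the outcome, as a careful person would: the job done as asked, in the order asked, and still so for the second after the job is handed in, while the arm keeps its last pose, push and grip.
It also fails if it takes over 64 s, if anything falls off the work surface, if the arm or the gripper's body presses on something with over 40 N, if the wrist force passes 120 N, or if a joint passes its speed limit or range.

## Working session

There is one attempt and no reset: what is moved stays moved. The work goes in short steps, Python scripts to look and compute and a tool call to move; the robot and the scene stay as the last step left them, time stands still between calls to the robot, and variables do not carry over. Pictures are saved under pics/ and viewed, and the job is handed in when it is done.

Besides the shell and the picture viewer there is one more tool, called after "Emit:" as a command line: name --argument value ..., lists and objects as JSON in quotes. drive_tool: Moves the arm, as the interface text tells. Its arguments: {"type":"object","properties":{"commands":{"type":"array"},"squeeze":{"type":"number"}},"required":["commands"]}

```bash
ls; mkdir -p pics; cat > h.py <<'E'
import numpy as np,cv2
from plant import monitor,viewer,arm
def grab(n,f):
    d=viewer.get_image(n); cv2.imwrite('pics/'+f,d['image']); 
    import pickle; pickle.dump(d,open('pics/'+f+'.pkl','wb')); return d
def load(f):
    import pickle; return pickle.load(open('pics/'+f+'.pkl','rb'))
def K(d): return np.array([[d['fx'],0,d['cx']],[0,d['fy'],d['cy']],[0,0,1.]]),np.array(d['distortion'],float)
def proj(d,P):
    k,c=K(d); return cv2.projectPoints(np.array(P,float).reshape(-1,1,3),np.array(d['rvec'],float),np.array(d['tvec'],float),k,c)[0].reshape(-1,2)
def ray(d,uv):
    k,c=K(d); R=cv2.Rodrigues(np.array(d['rvec'],float))[0]; t=np.array(d['tvec'],float).ravel()
    n=cv2.undistortPoints(np.array(uv,float).reshape(-1,1,2),k,c).reshape(-1,2)
    return -R.T@t,(np.c_[n,np.ones(len(n))])@R
def atz(d,uv,z):
    o,r=ray(d,uv); return o+r*((z-o[2])/r[:,2])[:,None]
E
python3 - <<'E'
from h import *
for n in('side','top'):
    d=grab(n,n+'0.png'); o,r=ray(d,[[280,210]]); print(n,o,r,d['fx'])
s=monitor.sense(); print({k:np.round(v,3) for k,v in s.items()})
E
```

```text
pics
side [0.63036196 1.6841018  0.7625622 ] [[-0.06311039 -0.91464529 -0.39943206]] 534.9524454955432
top [0.35277627 0.11206358 1.15121002] [[ 0.19656492 -0.01317942 -0.98044325]] 390.18691627385084
{'clock': np.float64(0.1), 'joint_positions': array([-1.392,  0.343,  1.525,  0.   ,  1.275, -0.146]), 'dq': array([-0.001, -0.002, -0.002,  0.002, -0.002, -0.001]), 'tau': array([ 2.0000e-03, -4.3200e+01, -2.4469e+01,  7.2000e-02,  5.3000e-02,
       -0.0000e+00]), 'eef_pos': array([ 0.168, -0.497,  0.404]), 'eef_rot': array([ 0.114,  0.698,  0.115, -0.698]), 'wrist_force': array([ 0.626, -0.54 ,  0.374]), 'moment': array([0.06 , 0.007, 0.033]), 'finger_gap': np.float64(0.092)}
```

View pics/side0.png

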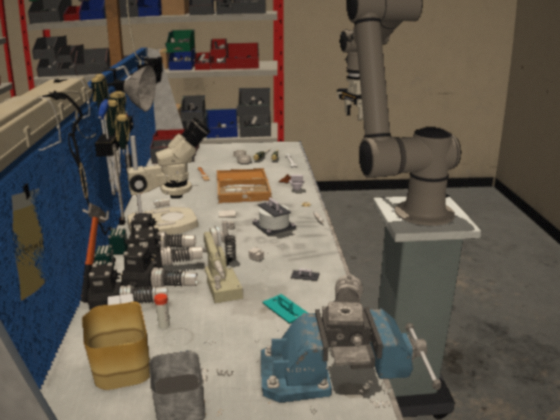

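View pics/top0.png

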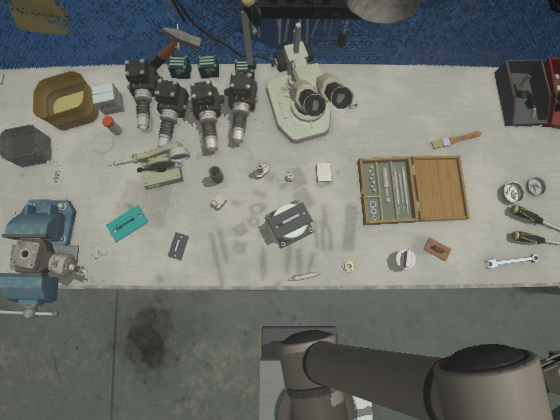

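```bash
python3 - <<'E'
from h import *
a=load('top0.png')['image']
cv2.imwrite('pics/c1.png',cv2.resize(a[150:300,160:360],None,fx=4,fy=4,interpolation=cv2.INTER_CUBIC))
cv2.imwrite('pics/c2.png',cv2.resize(a[220:290,330:470],None,fx=5,fy=5,interpolation=cv2.INTER_CUBIC))
b=load('side0.png')['image']
cv2.imwrite('pics/c3.png',cv2.resize(b[150:300,200:340],None,fx=4,fy=4,interpolation=cv2.INTER_CUBIC))
E
```

```text
(no output)
```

View pics/c1.png

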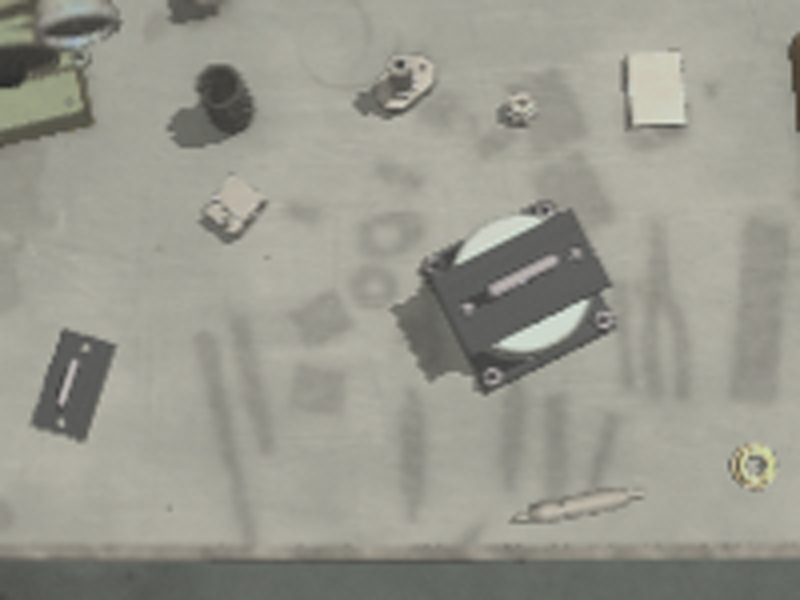

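View pics/c2.png

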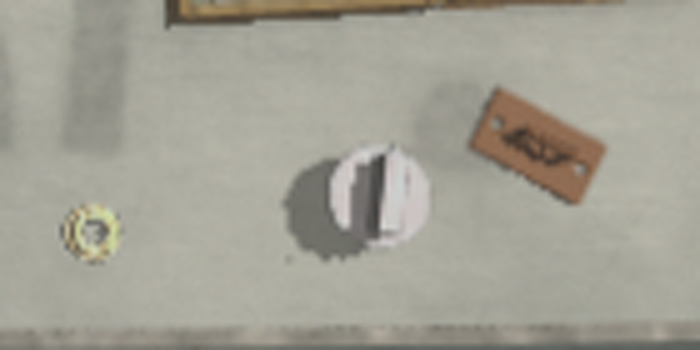

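View pics/c3.png

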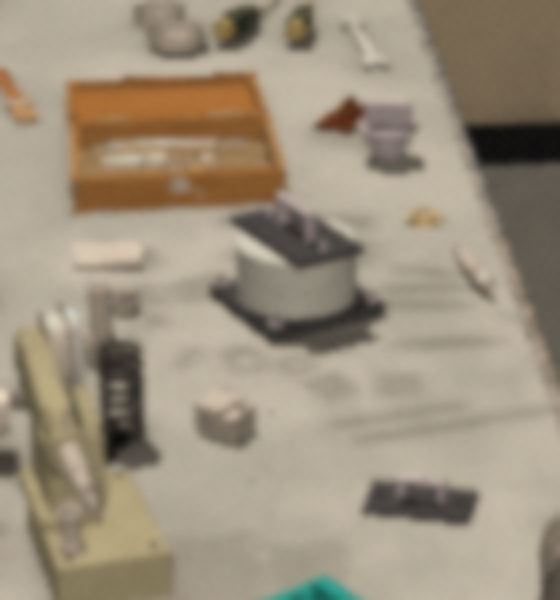

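The larger dark plate, at top pixel (290,223) and sitting on the housing, is the cover. The look-alikes are the small dark plate (178,245), the turquoise plate (127,223) and the brown plate (438,249). The cap is at (405,259). Next I'll take close crops to measure from.

```bash
python3 - <<'E'
from h import *
def crop(f,o,x,y,w,h,s):
    a=load(f)['image'][y:y+h,x:x+w]
    a=cv2.resize(a,None,fx=s,fy=s,interpolation=cv2.INTER_CUBIC)
    for i in range(0,w,10):
        cv2.line(a,(i*s,0),(i*s,6),(0,0,255),1); cv2.putText(a,str(x+i),(i*s+2,16),0,.4,(0,0,255),1)
    for i in range(0,h,10):
        cv2.line(a,(0,i*s),(6,i*s),(0,0,255),1); cv2.putText(a,str(y+i),(8,i*s+5),0,.4,(0,0,255),1)
    cv2.imwrite('pics/'+o,a)
crop('top0.png','d1.png',258,195,62,56,12)
crop('top0.png','d2.png',380,236,45,40,14)
crop('side0.png','d3.png',245,192,60,48,12)
crop('side0.png','d4.png',275,165,40,35,14)
E
```

```text
(no output)
```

View pics/d1.png

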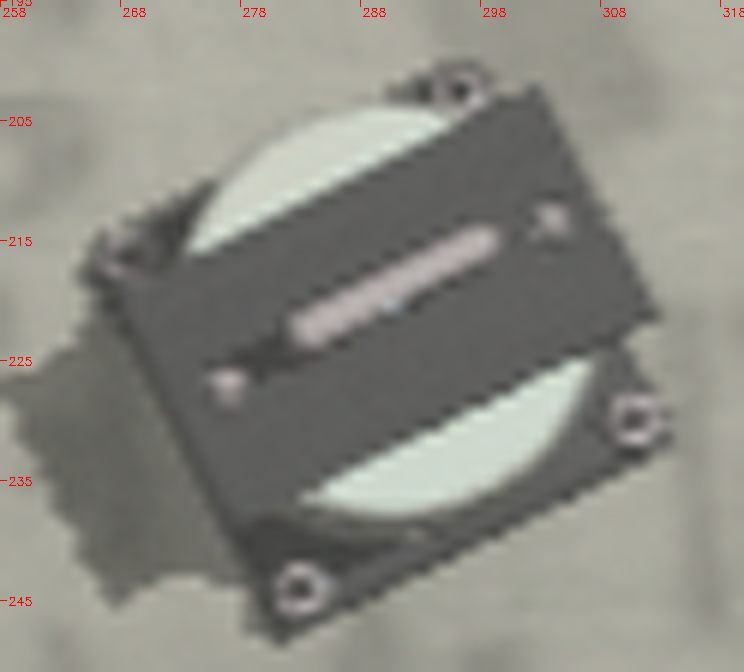

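View pics/d2.png

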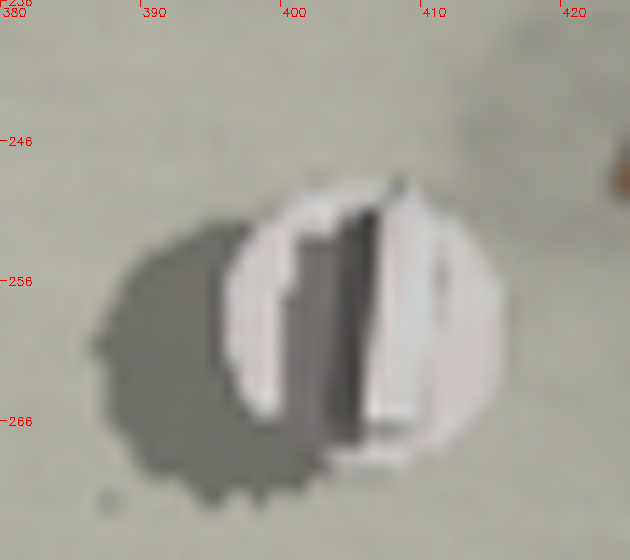

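View pics/d3.png

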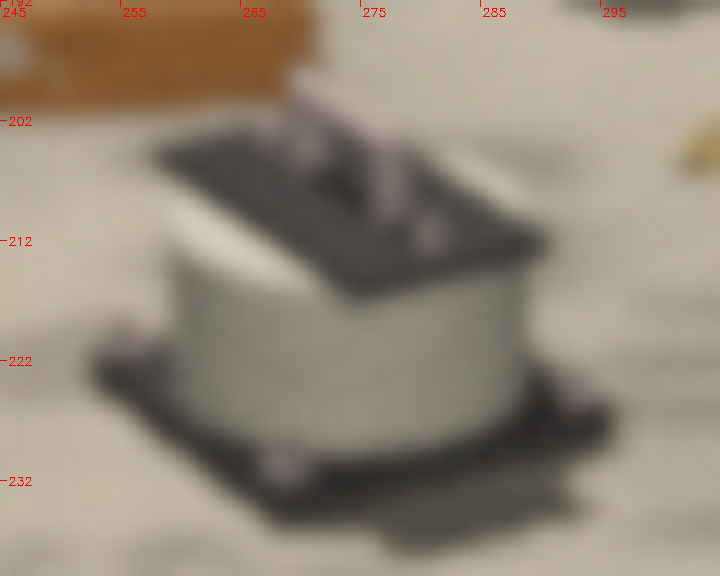

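View pics/d4.png

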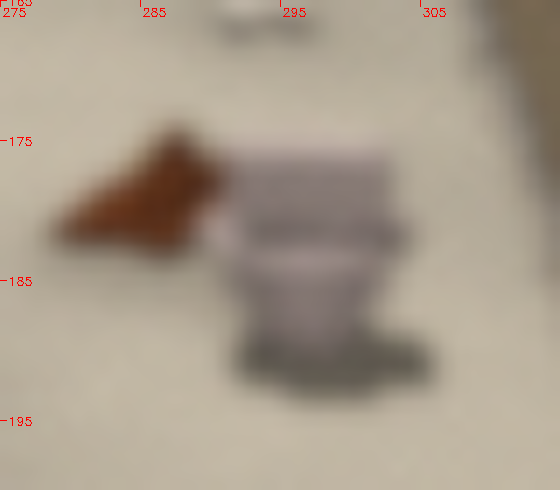

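```bash
cat > fit.py <<'E'
from h import *
from scipy.optimize import least_squares
T=load('top0.png');S=load('side0.png')
def dp(l,x0,y0,s): return [(x0+(a+.5)/s-.5,y0+(b+.5)/s-.5) for a,b in l]
t1=lambda l:dp(l,258,195,12); s3=lambda l:dp(l,245,192,12)
t2=lambda l:dp(l,380,236,14); s4=lambda l:dp(l,275,165,14)
def W(p,q): c,s=np.cos(p[2]),np.sin(p[2]); q=np.array(q,float); return np.c_[p[0]+c*q[:,0]-s*q[:,1],p[1]+s*q[:,0]+c*q[:,1],q[:,2]]
# housing yaw: pins along local y. left pin in image = +y
obs=[(T,[(0,.043,.074),(0,-.043,.074)],t1([(229,382),(552,217)])),
 (T,[(.031,.056,.068),(.031,-.056,.068),(-.031,-.056,.068)],t1([(118,283),(540,88),(658,318)])),
 (T,[(0,.027,.0945),(0,-.027,.0945)],t1([(295,333),(492,238)])),
 (S,[(0,.027,.090),(0,-.027,.090)],s3([(393,150),(300,80)])),
 (S,[(.031,.056,.065),(-.031,.056,.065)],s3([(360,290),(545,242)])),
 (S,[(.031,-.056,.068)],s3([(155,155)]))]
def res(p,obs,cam=None):
    return np.concatenate([(proj(d,W(p,q))-np.array(o)).ravel() for d,q,o in obs if cam is None or d is cam])
if __name__=='__main__':
  for cam in(None,T,S):
    f=least_squares(res,[.45,.05,.4],args=(obs,cam),loss='soft_l1'); print('H',f.x.round(4),np.degrees(f.x[2]),np.round(f.fun if 0 else res(f.x,obs,cam),1))
  sc=[(-.043,.043,.015),(.043,.043,.015),(.043,-.043,.015),(-.043,-.043,.015)]
  h=least_squares(res,[.45,.05,.4],args=([(T,sc,t1([(300,588),(118,255),(460,90),(632,420)]))],)); print('screws',h.x.round(4),np.degrees(h.x[2]))
  c=[(T,[(0,0,.035)],t2([(363,322)])),(T,[(.023,0,.059),(-.023,0,.059)],t2([(409,210),(395,425)])),(S,[(.023,0,.059),(-.023,0,.059)],s4([(215,148),(390,148)])),(S,[(0,0,.0325)],s4([(305,245)]))]
  for cam in(None,T,S):
    f=least_squares(res,[.4,-.15,0],args=(c,cam)); print('C',f.x.round(4),np.degrees(f.x[2]),np.round(res(f.x,c,cam),1))
E
python3 fit.py
```

```text
H [0.5411 0.0695 0.4613] 26.4333785412921 [-0.3  0.   0.1  0.3 -0.1  0.9  0.1 -0.1  0.3 -0.  -0.6  0.4  0.5 -0.3
  0.1 -0.2 -0.4  0.2 -1.   0.4  0.2  0.3 -0.5 -1. ]
H [0.5417 0.0696 0.4534] 25.97574646848518 [-0.4 -0.3  0.2  0.3 -0.1  0.5  0.2 -0.2  0.2 -0.  -0.6  0.1  0.5 -0.4]
H [0.5402 0.0695 0.4746] 27.194670687940956 [ 0.4 -0.2 -0.2  0.2 -0.4  0.3  0.6  0.2 -0.4 -0.9]
screws [0.5425 0.0703 0.4718] 27.029654168409294
C [ 0.4332 -0.2638 -0.1245] -7.132988877035851 [-0.1  0.3 -0.1 -0.4 -0.2  0.5  0.2 -0.4 -0.5 -0.3 -0.4 -0.9]
C [ 0.4336 -0.2643 -0.1284] -7.357194351449523 [ 0.   0.2  0.  -0.5 -0.1  0.3]
C [ 0.433  -0.2577 -0.0835] -4.782308980486318 [ 0.4  0.2 -0.2  0.2 -0.2 -0.3]
```

```bash
cat >> h.py <<'E'
from scipy.spatial.transform import Rotation as Ro
def st():
    s=monitor.sense(); q=s['eef_rot']; R=Ro.from_quat([q[1],q[2],q[3],q[0]]).as_matrix()
    p=np.array(s['eef_pos']); g=p+.159*R[:,0]; y=np.degrees(np.arctan2(R[1,1],R[0,1]))
    print('t %.2f grasp %s yang %.2f tilt %.3f F %s M %s gap %.4f q6 %.3f'%(s['clock'],g.round(4),y,np.degrees(np.arccos(-R[2,0])),np.round(s['wrist_force'],1),np.round(s['moment'],2),s['finger_gap'],s['joint_positions'][5]))
    return s,R,g,y
def to(g2,yd):
    s,R,g,y=st(); d=R.T@(np.array(g2)-g); a=(yd-y+180)%360-180
    # yaw about tool x (down): positive turn lowers world yaw
    print('shift in current tool axes cm',(d*100).round(2),'yaw %.3f or %.3f'%(-np.radians(a),-np.radians(a-180 if a>0 else a+180)))
    a=np.radians(yd)
    c,sn=np.cos(a),np.sin(a); R2=np.array([[0,c,0],[0,sn,0],[-1,0,0]]); R2[:,2]=np.cross(R2[:,0],R2[:,1])
    print('after turn: shift',(R2.T@(np.array(g2)-g)*100).round(2))
E
python3 - <<'E'
from h import *
s,R,g,y=st(); print(R.round(3))
to([.541,.0695,.13],26.5)
E
```

```text
t 0.10 grasp [ 0.1675 -0.4972  0.2452] yang -71.39 tilt 0.074 F [ 0.6 -0.5  0.4] M [0.06 0.01 0.03] gap 0.0918 q6 -0.146
[[-0.     0.319 -0.948]
 [ 0.001 -0.948 -0.319]
 [-1.    -0.001 -0.   ]]
t 0.10 grasp [ 0.1675 -0.4972  0.2452] yang -71.39 tilt 0.074 F [ 0.6 -0.5  0.4] M [0.06 0.01 0.03] gap 0.0918 q6 -0.146
shift in current tool axes cm [ 11.58 -41.78 -53.48] yaw -1.709 or 1.433
after turn: shift [ 11.52  58.71 -34.05]
```

Emit:
drive_tool --commands '[{"hand": 0.2, "xyz": [0, -2.98, -3.82], "yaw": 0}, {"hand": 0.2, "xyz": [0, -2.98, -3.82], "yaw": 0}, {"hand": 0.2, "xyz": [0, -2.98, -3.82], "yaw": 0}, {"hand": 0.2, "xyz": [0, -2.98, -3.82], "yaw": 0}, {"hand": 0.2, "xyz": [0, -2.98, -3.82], "yaw": 0}, {"hand": 0.2, "xyz": [0, -2.98, -3.82], "yaw": 0}, {"hand": 0.2, "xyz": [0, -2.98, -3.82], "yaw": 0}, {"hand": 0.2, "xyz": [0, -2.98, -3.82], "yaw": 0}, {"hand": 0.2, "xyz": [0, -2.98, -3.82], "yaw": 0}, {"hand": 0.2, "xyz": [0, -2.98, -3.82], "yaw": 0}, {"hand": 0.2, "xyz": [0, -2.98, -3.82], "yaw": 0}, {"hand": 0.2, "xyz": [0, -2.98, -3.82], "yaw": 0}, {"hand": 0.2, "xyz": [0, -2.98, -3.82], "yaw": 0}, {"hand": 0.2, "xyz": [0, -2.98, -3.82], "yaw": 0}]' --squeeze 35

```text
clock: 1.85
eef_pos: [0.5419, 0.07, 0.4043]
eef_rot: [-0.114, -0.698, -0.114, 0.698]
wrist_force: [1.1, -1.0, -0.3]
finger_gap: 0.0551
```

Emit:
drive_tool --commands '[{"hand": 0, "xyz": [0, 0, 0], "yaw": -0.171}, {"hand": 0, "xyz": [0, 0, 0], "yaw": -0.171}, {"hand": 0, "xyz": [0, 0, 0], "yaw": -0.171}, {"hand": 0, "xyz": [0, 0, 0], "yaw": -0.171}, {"hand": 0, "xyz": [0, 0, 0], "yaw": -0.171}, {"hand": 0, "xyz": [0, 0, 0], "yaw": -0.171}, {"hand": 0, "xyz": [0, 0, 0], "yaw": -0.171}, {"hand": 0, "xyz": [0, 0, 0], "yaw": -0.171}, {"hand": 0, "xyz": [0, 0, 0], "yaw": -0.171}, {"hand": 0, "xyz": [0, 0, 0], "yaw": -0.171}, {"hand": 0, "xyz": [0, 0, 0], "yaw": 0}]'

```text
clock: 3.22
eef_pos: [0.5412, 0.0685, 0.4043]
eef_rot: [0.601, 0.372, 0.602, -0.372]
wrist_force: [0.2, 0.2, -0.7]
finger_gap: 0.0459
```

```bash
python3 - <<'E'
from h import *
to([.541,.0695,.13],26.5)
E
```

```text
t 3.23 grasp [0.5411 0.0685 0.2453] yang 26.50 tilt 0.052 F [ 0.2  0.2 -0.7] M [ 0.02 -0.17 -0.01] gap 0.0459 q6 -0.477
shift in current tool axes cm [11.53  0.05 -0.09] yaw -0.000 or 3.142
after turn: shift [11.53  0.04 -0.09]
```

Emit:
drive_tool --commands '[{"hand": 0, "xyz": [4, 0, -0.1], "yaw": 0}, {"hand": 0, "xyz": [4, 0, 0], "yaw": 0}, {"hand": 0, "xyz": [3, 0, 0], "yaw": 0}, {"hand": 0, "xyz": [0, 0, 0], "yaw": 0}]'

```text
clock: 3.72
eef_pos: [0.5401, 0.0694, 0.2926]
eef_rot: [0.599, 0.372, 0.603, -0.374]
wrist_force: [-0.4, -0.6, 1.3]
finger_gap: 0.0455
```

```bash
python3 - <<'E'
from h import *
st()
d=grab('side','s1.png');cv2.imwrite('pics/s1c.png',cv2.resize(d['image'][140:250,225:325],None,fx=5.4,fy=5.4,interpolation=cv2.INTER_CUBIC))
d=grab('top','t1.png');cv2.imwrite('pics/t1c.png',cv2.resize(d['image'][170:270,240:340],None,fx=5,fy=5,interpolation=cv2.INTER_CUBIC))
E
```

```text
t 3.73 grasp [0.5393 0.0694 0.1336] yang 26.41 tilt 0.307 F [-0.4 -0.6  1.3] M [-0.01 -0.06  0.03] gap 0.0455 q6 -0.474
```

View pics/s1c.png

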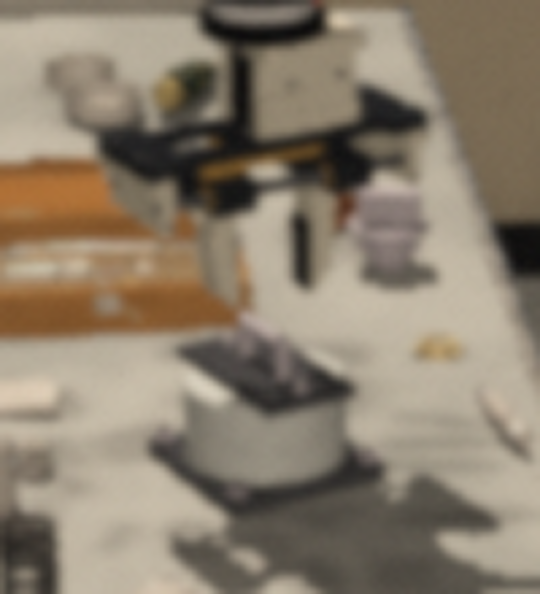

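View pics/t1c.png

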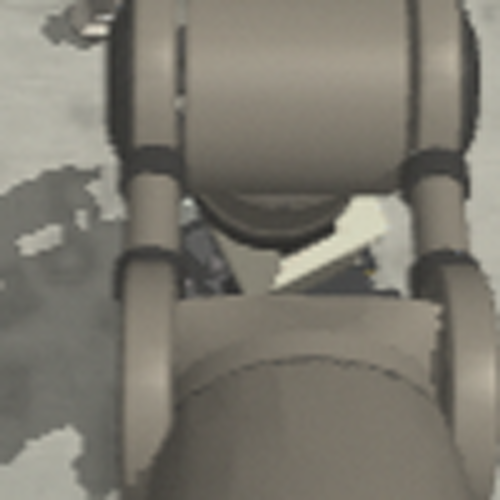

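The side view shows the fingers above and straddling the handle, near crop pixel (265,330). In the top view the arm hides the cover. I'll go down and grip.

Emit:
drive_tool --commands '[{"hand": 0, "xyz": [2, 0.1, 0], "yaw": 0}, {"hand": 0, "xyz": [1.5, 0, 0], "yaw": 0}, {"hand": 0, "xyz": [0.5, 0, 0], "yaw": 0}, {"hand": 0, "xyz": [0, 0, 0], "yaw": 0}, {"hand": -1, "xyz": [0, 0, 0], "yaw": 0}, {"hand": -1, "xyz": [0, 0, 0], "yaw": 0}, {"hand": -1, "xyz": [0, 0, 0], "yaw": 0}, {"hand": -1, "xyz": [0, 0, 0], "yaw": 0}, {"hand": -1, "xyz": [0, 0, 0], "yaw": 0}, {"hand": -1, "xyz": [0, 0, 0], "yaw": 0}]'

```text
clock: 5.08
eef_pos: [0.5417, 0.0698, 0.2548]
eef_rot: [0.602, 0.372, 0.602, -0.372]
wrist_force: [-0.8, -0.5, 1.0]
finger_gap: 0.0089
```

```bash
python3 - <<'E'
from h import *
st()
E
```

```text
t 5.08 grasp [0.5417 0.0698 0.0958] yang 26.59 tilt 0.009 F [-0.8 -0.5  1. ] M [-0.02 -0.05  0.02] gap 0.0089 q6 -0.476
```

Emit:
drive_tool --commands '[{"hand": -0.5, "xyz": [0, 0, 0], "yaw": 0}, {"hand": -0.5, "xyz": [0, 0, 0], "yaw": 0}, {"hand": -0.5, "xyz": [0.4, 0, 0], "yaw": 0}, {"hand": -0.5, "xyz": [0, 0, 0], "yaw": 0}, {"hand": -1, "xyz": [0, 0, 0], "yaw": 0}, {"hand": -1, "xyz": [0, 0, 0], "yaw": 0}, {"hand": -1, "xyz": [0, 0, 0], "yaw": 0}, {"hand": -1, "xyz": [0, 0, 0], "yaw": 0}]' --squeeze 45

```text
clock: 6.08
eef_pos: [0.5417, 0.0698, 0.2507]
eef_rot: [0.602, 0.372, 0.602, -0.372]
wrist_force: [-0.1, -1.1, -0.2]
finger_gap: 0.0083
```

Emit:
drive_tool --commands '[{"hand": -1, "xyz": [-0.5, 0, 0], "yaw": 0}, {"hand": -1, "xyz": [-0.5, 0, 0], "yaw": 0}, {"hand": -1, "xyz": [-0.5, 0, 0], "yaw": 0}, {"hand": -1, "xyz": [-0.5, 0, 0], "yaw": 0}, {"hand": -1, "xyz": [-1, 0, 0], "yaw": 0}, {"hand": -1, "xyz": [-1, 0, 0], "yaw": 0}, {"hand": -1, "xyz": [0, 0, 0], "yaw": 0}]'

```text
clock: 6.95
eef_pos: [0.542, 0.0699, 0.2919]
eef_rot: [0.602, 0.372, 0.601, -0.371]
wrist_force: [-0.2, -0.6, -2.1]
finger_gap: 0.0085
```

```bash
python3 - <<'E'
from h import *
st()
d=grab('side','s2.png');cv2.imwrite('pics/s2c.png',cv2.resize(d['image'][140:250,225:325],None,fx=5.4,fy=5.4,interpolation=cv2.INTER_CUBIC))
E
```

```text
t 6.95 grasp [0.5424 0.0698 0.1329] yang 26.59 tilt 0.136 F [-0.2 -0.6 -2.1] M [ 0.02 -0.15  0.04] gap 0.0085 q6 -0.476
```

View pics/s2c.png

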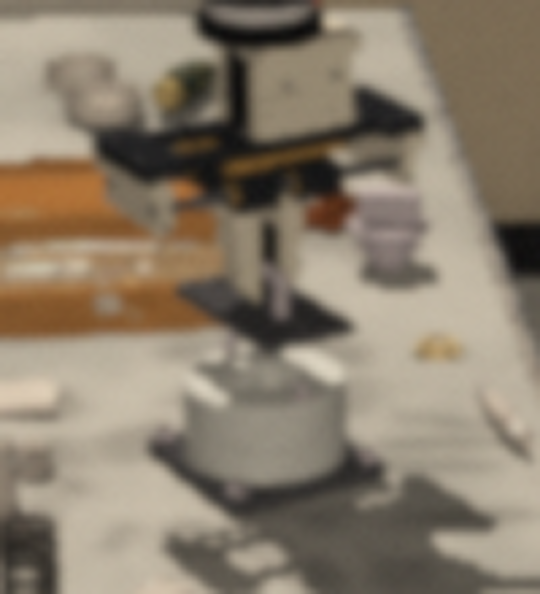

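```bash
python3 - <<'E'
from h import *
T=load('top0.png')
print(atz(T,[[218,203],[171,256],[185,235],[190,239],[169,250],[240,288],[228,200],[225,207]],.01).round(3))
to([.46,.20,.17],26.5)
for p in ([.46,.20],[.45,.21]): print(proj(T,[p+[.0]]))
E
```

```text
[[0.603 0.282 0.01 ]
 [0.444 0.417 0.01 ]
 [0.506 0.378 0.01 ]
 [0.494 0.362 0.01 ]
 [0.461 0.423 0.01 ]
 [0.352 0.212 0.01 ]
 [0.612 0.253 0.01 ]
 [0.591 0.261 0.01 ]]
t 7.00 grasp [0.5419 0.0698 0.1322] yang 26.59 tilt 0.064 F [ 0.3 -0.3 -2. ] M [-0.   -0.09 -0.  ] gap 0.0083 q6 -0.476
shift in current tool axes cm [ -3.79  -1.5  -15.31] yaw 0.001 or -3.140
after turn: shift [ -3.78  -1.53 -15.31]
[[245.03592877 251.04222657]]
[[241.59748607 254.42766819]]
```

The plate is lifted clear of the pins and hangs level. I'll move it to the clear spot.

Emit:
drive_tool --commands '[{"hand": -1, "xyz": [0, -0.05, -1], "yaw": 0}, {"hand": -1, "xyz": [0, -0.1, -2.1], "yaw": 0}, {"hand": -1, "xyz": [0, -0.15, -2.9], "yaw": 0}, {"hand": -1, "xyz": [0, -0.15, -2.9], "yaw": 0}, {"hand": -1, "xyz": [0, -0.15, -2.9], "yaw": 0}, {"hand": -1, "xyz": [0, -0.15, -2.9], "yaw": 0}, {"hand": -1, "xyz": [0, -0.1, -2], "yaw": 0}, {"hand": -1, "xyz": [0, -0.05, -1], "yaw": 0}, {"hand": -1, "xyz": [0, 0, 0], "yaw": 0}, {"hand": -1, "xyz": [2.5, 0, 0], "yaw": 0}, {"hand": -1, "xyz": [2.5, 0, 0], "yaw": 0}, {"hand": -1, "xyz": [2, 0, 0], "yaw": 0}, {"hand": -1, "xyz": [1, 0, 0], "yaw": 0}, {"hand": -1, "xyz": [0, 0, 0], "yaw": 0}]'

```text
clock: 8.75
eef_pos: [0.4546, 0.2237, 0.2103]
eef_rot: [0.601, 0.372, 0.602, -0.372]
wrist_force: [-0.3, 0.6, -1.9]
finger_gap: 0.0088
```

```bash
python3 - <<'E'
from h import *
to([.455,.225,.03],26.5)
d=grab('side','s3.png');cv2.imwrite('pics/s3c.png',cv2.resize(d['image'][160:300,205:345],None,fx=4.2,fy=4.2,interpolation=cv2.INTER_CUBIC))
E
```

```text
t 8.75 grasp [0.4544 0.2237 0.0513] yang 26.55 tilt 0.059 F [-0.3  0.6 -1.9] M [ 0.07 -0.13  0.  ] gap 0.0088 q6 -0.157
shift in current tool axes cm [ 2.13  0.11 -0.09] yaw 0.001 or -3.141
after turn: shift [ 2.13  0.11 -0.09]
```

View pics/s3c.png

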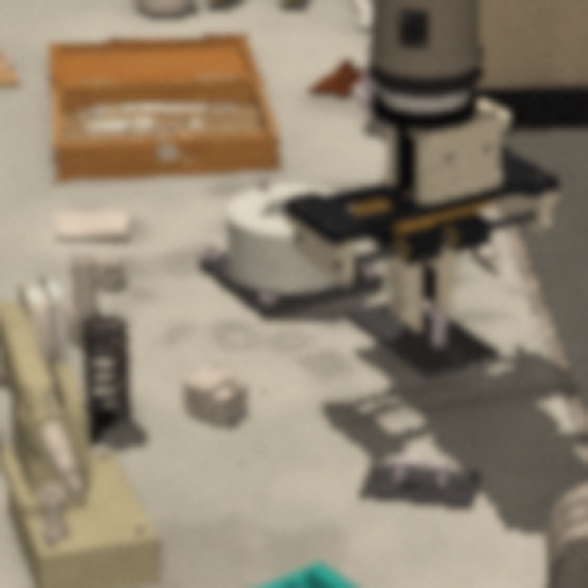

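Emit:
drive_tool --commands '[{"hand": -1, "xyz": [1, 0, 0], "yaw": 0}, {"hand": -1, "xyz": [0.5, 0, 0], "yaw": 0}, {"hand": -1, "xyz": [0.3, 0, 0], "yaw": 0}, {"hand": -1, "xyz": [0.1, 0, 0], "yaw": 0}, {"hand": -1, "xyz": [0.1, 0, 0], "yaw": 0}, {"hand": -1, "xyz": [0, 0, 0], "yaw": 0}]'

```text
clock: 9.55
eef_pos: [0.4545, 0.2241, 0.1907]
eef_rot: [0.602, 0.372, 0.602, -0.372]
wrist_force: [0.6, 0.5, -1.8]
finger_gap: 0.0086
```

```bash
python3 - <<'E'
from h import *
st()
E
```

```text
t 9.55 grasp [0.4545 0.2241 0.0317] yang 26.58 tilt 0.009 F [ 0.6  0.5 -1.8] M [-0.   -0.16  0.  ] gap 0.0086 q6 -0.157
```

Not touching the bench yet. I'll lower it 1 mm at a time until the force shows contact.

Emit:
drive_tool --commands '[{"hand": -1, "xyz": [0.1, 0, 0], "yaw": 0}, {"hand": -1, "xyz": [0.1, 0, 0], "yaw": 0}, {"hand": -1, "xyz": [0, 0, 0], "yaw": 0}]'

```text
clock: 9.93
eef_pos: [0.4545, 0.2241, 0.1887]
eef_rot: [0.602, 0.372, 0.602, -0.372]
wrist_force: [0.3, -1.0, -2.0]
finger_gap: 0.0083
```

```bash
python3 - <<'E'
from h import *
st()
E
```

```text
t 9.93 grasp [0.4545 0.2241 0.0297] yang 26.58 tilt 0.007 F [ 0.3 -1.  -2. ] M [-0.03 -0.04  0.02] gap 0.0083 q6 -0.157
```

Emit:
drive_tool --commands '[{"hand": -1, "xyz": [0.1, 0, 0], "yaw": 0}, {"hand": -1, "xyz": [0, 0, 0], "yaw": 0}]'

```text
clock: 10.18
eef_pos: [0.4544, 0.2241, 0.1886]
eef_rot: [0.602, 0.372, 0.601, -0.372]
wrist_force: [-3.0, -0.8, 8.3]
finger_gap: 0.0088
```

```bash
python3 - <<'E'
from h import *
st()
E
```

```text
t 10.18 grasp [0.4545 0.2241 0.0296] yang 26.59 tilt 0.027 F [-3.  -0.8  8.3] M [-0.23  0.37  0.02] gap 0.0088 q6 -0.157
```

Contact: wrist Fz went from −2.0 to +8.3 N. I'll release, then rise.

Emit:
drive_tool --commands '[{"hand": -0.4, "xyz": [0, 0, 0], "yaw": 0}, {"hand": -0.4, "xyz": [0, 0, 0], "yaw": 0}, {"hand": -0.4, "xyz": [0, 0, 0], "yaw": 0}, {"hand": -0.4, "xyz": [-0.5, 0, 0], "yaw": 0}, {"hand": -0.4, "xyz": [-1.5, 0, 0], "yaw": 0}, {"hand": -0.4, "xyz": [-3, 0, 0], "yaw": 0}, {"hand": -0.2, "xyz": [-5, 0, 0], "yaw": 0}, {"hand": 0, "xyz": [-5, 0, 0], "yaw": 0}, {"hand": 0, "xyz": [-2, 0, 0], "yaw": 0}, {"hand": 0, "xyz": [0, 0, 0], "yaw": 0}]'

```text
clock: 11.42
eef_pos: [0.4545, 0.2241, 0.3601]
eef_rot: [0.603, 0.373, 0.6, -0.37]
wrist_force: [-0.4, 0.4, 0.0]
finger_gap: 0.0461
```

```bash
python3 - <<'E'
from h import *
# jaws along cap's y: yaw -6.5 -> y dir 83.5 or -96.5
to([.4333,-.2635,.2],83.5); to([.4333,-.2635,.2],-96.5)
d=grab('side','s4.png');cv2.imwrite('pics/s4c.png',cv2.resize(d['image'][160:300,205:345],None,fx=4.2,fy=4.2,interpolation=cv2.INTER_CUBIC))
E
```

```text
t 11.43 grasp [0.4552 0.2244 0.2011] yang 26.59 tilt 0.283 F [-0.4  0.4  0. ] M [-0.05 -0.13 -0.  ] gap 0.0461 q6 -0.157
shift in current tool axes cm [ 3.000e-02 -2.380e+01  4.264e+01] yaw -0.993 or 2.148
after turn: shift [  0.11 -48.72   3.34]
t 11.43 grasp [0.4552 0.2244 0.2011] yang 26.59 tilt 0.283 F [-0.4  0.4  0. ] M [-0.05 -0.13 -0.  ] gap 0.0461 q6 -0.157
shift in current tool axes cm [ 3.000e-02 -2.380e+01  4.264e+01] yaw 2.148 or -0.993
after turn: shift [ 0.11 48.72 -3.34]
```

View pics/s4c.png

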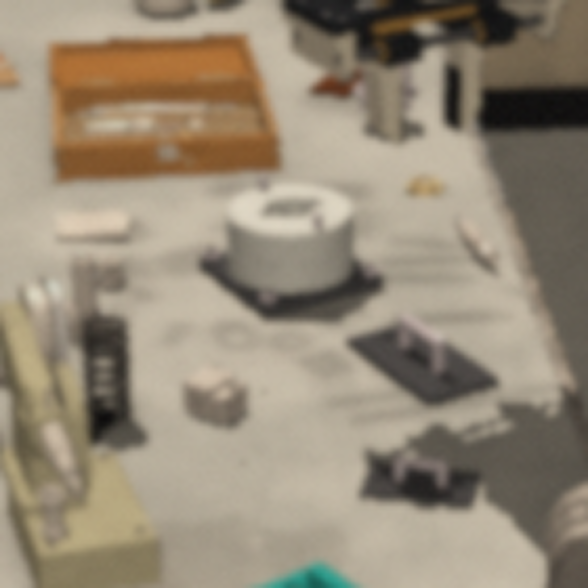

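The cover lies flat on the bench at crop (425,360), well clear of the housing and the small dark plate. Next is the cap.

Emit:
drive_tool --commands '[{"hand": 0, "xyz": [0, -2.16, 3.88], "yaw": 0}, {"hand": 0, "xyz": [0, -2.16, 3.88], "yaw": 0}, {"hand": 0, "xyz": [0, -2.16, 3.88], "yaw": 0}, {"hand": 0, "xyz": [0, -2.16, 3.88], "yaw": 0}, {"hand": 0, "xyz": [0, -2.16, 3.88], "yaw": 0}, {"hand": 0, "xyz": [0, -2.16, 3.88], "yaw": 0}, {"hand": 0, "xyz": [0, -2.16, 3.88], "yaw": 0}, {"hand": 0, "xyz": [0, -2.16, 3.88], "yaw": 0}, {"hand": 0, "xyz": [0, -2.16, 3.88], "yaw": 0}, {"hand": 0, "xyz": [0, -2.16, 3.88], "yaw": 0}, {"hand": 0, "xyz": [0, -2.16, 3.88], "yaw": 0}, {"hand": 0, "xyz": [0, 0, 0], "yaw": -0.1655}, {"hand": 0, "xyz": [0, 0, 0], "yaw": -0.1655}, {"hand": 0, "xyz": [0, 0, 0], "yaw": -0.1655}, {"hand": 0, "xyz": [0, 0, 0], "yaw": -0.1655}, {"hand": 0, "xyz": [0, 0, 0], "yaw": -0.1655}, {"hand": 0, "xyz": [0, 0, 0], "yaw": -0.1655}, {"hand": 0, "xyz": [0, 0, 0], "yaw": 0}]'

```text
clock: 13.72
eef_pos: [0.4327, -0.2638, 0.3564]
eef_rot: [0.705, 0.041, 0.707, -0.04]
wrist_force: [0.1, -0.5, -0.4]
finger_gap: 0.0459
```

```bash
python3 - <<'E'
from h import *
to([.4333,-.2635,.05],83.5)
d=grab('top','t5.png');
cv2.imwrite('pics/t5.png',d['image']);cv2.imwrite('pics/t5c.png',cv2.resize(d['image'][195:251,258:320],None,fx=12,fy=12,interpolation=cv2.INTER_CUBIC))
d=grab('side','s5.png');cv2.imwrite('pics/s5c.png',cv2.resize(d['image'][195:243,245:305],None,fx=12,fy=12,interpolation=cv2.INTER_CUBIC))
cv2.imwrite('pics/s5d.png',cv2.resize(d['image'][110:210,250:350],None,fx=5,fy=5,interpolation=cv2.INTER_CUBIC))
E
```

```text
t 13.72 grasp [ 0.4324 -0.2635  0.1974] yang 83.39 tilt 0.152 F [ 0.1 -0.5 -0.4] M [ 0.12 -0.11 -0.03] gap 0.0459 q6 -2.154
shift in current tool axes cm [ 1.474e+01 -1.000e-02  1.200e-01] yaw -0.002 or 3.140
after turn: shift [1.474e+01 1.000e-02 9.000e-02]
```

View pics/t5.png

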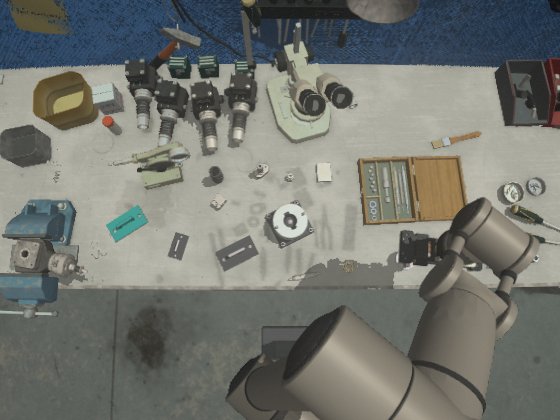

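View pics/t5c.png

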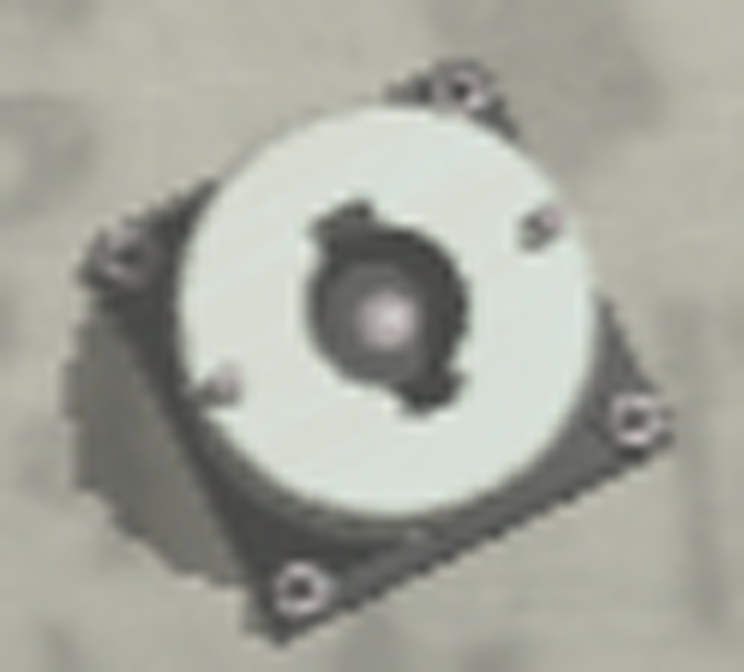

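View pics/s5c.png

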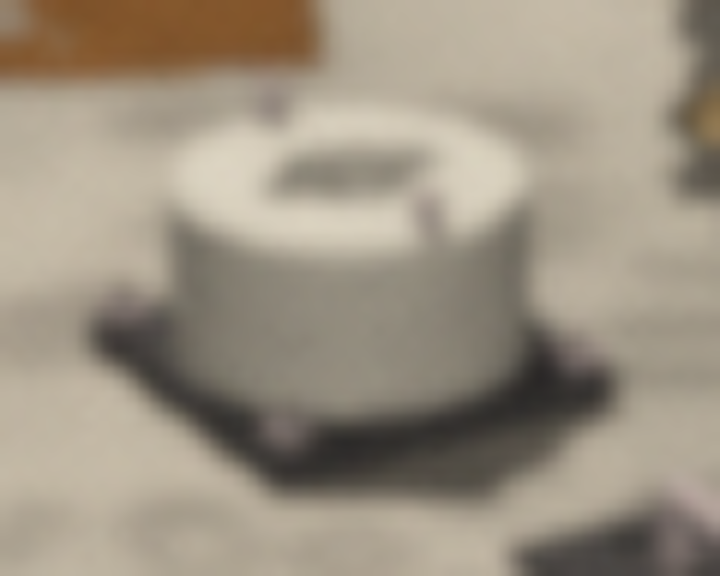

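View pics/s5d.png

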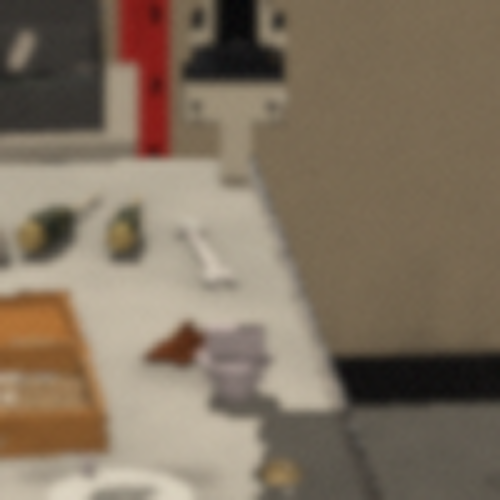

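```bash
python3 - <<'E'
from fit import *
T=load('t5.png');S=load('s5.png')
th=np.linspace(0,2*np.pi,9)[:-1]
a=T['image']; g=a.min(2).astype(float)
# rim edge by sub-pixel radial search in both cams, bench-facing threshold on top view
def outl(p):
    c=[W(p,np.c_[r*np.cos(t),r*np.sin(t),np.full_like(t,.062)]) for r,t in((.05,np.linspace(0,6.29,80)),)]
    b=np.arcsin(8/19.5); t=np.linspace(b,np.pi-b,30)
    l=np.r_[[(.0195*np.cos(x),.0195*np.sin(x),.062) for x in t],[(-.027,.008,.062),(-.027,-.008,.062)],[(-.0195*np.cos(x),-.0195*np.sin(x),.062) for x in t],[(.027,-.008,.062),(.027,.008,.062)]]
    return c+[W(p,l)]
obs2=[(T,[(0,.043,.074),(0,-.043,.074)],t1([(230,378),(550,218)])),
 (T,[(0,0,.062)]*2,t1([(389,310)]*2)),(T,[(.026,0,.062),(-.026,0,.062)],t1([(343,216),(432,398)])),
 (T,[(-.043,.043,.015),(.043,.043,.015),(.043,-.043,.015),(-.043,-.043,.015)],t1([(300,588),(118,255),(460,90),(632,420)])),
 (S,[(0,.043,.074),(0,-.043,.074)],dp([(430,192),(268,90)],245,195,12)),(S,[(0,0,.062)],dp([(352,178)],245,195,12)),
 (S,[(-.043,.043,.015),(.043,.043,.015),(.043,-.043,.015)],dp([(575,355),(285,430),(120,303)],245,195,12))]
for cam in(T,S,None):
    f=least_squares(res,[.54,.07,.45],args=(obs2,cam),loss='soft_l1'); p=f.x; print(p.round(4),np.degrees(p[2]).round(2),res(p,obs2,cam).round(1))
for d,x0,y0,o in((T,258,195,'t'),(S,245,195,'s')):
    im=cv2.resize(d['image'][y0:y0+56,x0:x0+62],None,fx=12,fy=12,interpolation=cv2.INTER_CUBIC)
    for l in outl(p):
        uv=(proj(d,l)+.5-[x0,y0])*12-.5; cv2.polylines(im,[uv.round().astype(np.int32)],True,(0,0,255),1)
    cv2.imwrite('pics/ov_%s.png'%o,im)
E
```

```text
[0.5419 0.0695 0.4611] 26.42 [-0.4  0.1  0.3 -0.  -0.1 -0.2 -0.1 -0.2 -0.4 -0.5  0.5  0.5  0.2 -1.2
  2.4  0.6 -0.2  1.7 -1.3 -0.2]
[0.5408 0.0733 0.4692] 26.88 [-0.2 -0.   0.1 -0.3 -0.4  0.  -1.1  0.1  0.5 -0.3  1.5  0.8]
[0.5415 0.0698 0.465 ] 26.64 [-0.5  0.3  0.2  0.1 -0.2 -0.1 -0.2 -0.1 -0.5 -0.3  0.4  0.7  0.2 -1.1
  2.3  0.8 -0.4  1.8 -1.4 -0.1 -0.6 -0.4 -0.2 -0.7 -0.7 -0.4 -1.4 -0.3
  0.1 -0.8  1.2  0.3]
```

View pics/ov_t.png

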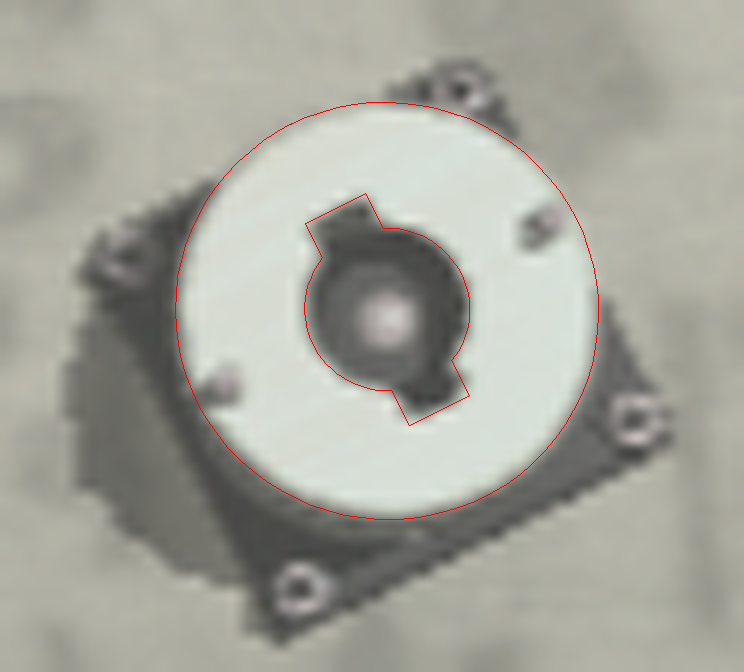

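View pics/ov_s.png

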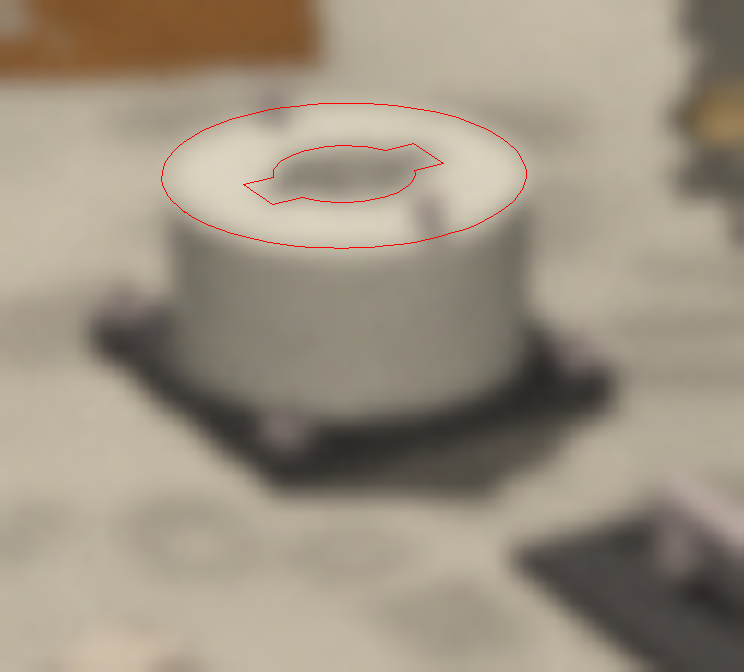

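Emit:
drive_tool --commands '[{"hand": 0, "xyz": [4, 0, 0.1], "yaw": 0}, {"hand": 0, "xyz": [4, 0, 0], "yaw": 0}, {"hand": 0, "xyz": [3, 0, 0], "yaw": 0}, {"hand": 0, "xyz": [2, 0, 0], "yaw": 0}, {"hand": 0, "xyz": [0.6, 0, 0], "yaw": 0}, {"hand": 0, "xyz": [0, 0, 0], "yaw": 0}, {"hand": 0, "xyz": [0, 0, 0], "yaw": 0}]'

```text
clock: 14.7
eef_pos: [0.4342, -0.2642, 0.2226]
eef_rot: [0.706, 0.04, 0.705, -0.041]
wrist_force: [0.1, -0.5, 0.9]
finger_gap: 0.0458
```

```bash
python3 - <<'E'
from h import *
to([.4333,-.2635,.057],83.5)
d=grab('side','s6.png')
cv2.imwrite('pics/s6d.png',cv2.resize(d['image'][140:210,260:330],None,fx=8,fy=8,interpolation=cv2.INTER_CUBIC))
d=grab('top','t6.png')
cv2.imwrite('pics/t6d.png',cv2.resize(d['image'][220:290,370:440],None,fx=8,fy=8,interpolation=cv2.INTER_CUBIC))
E
```

```text
t 14.70 grasp [ 0.4344 -0.2644  0.0636] yang 83.45 tilt 0.098 F [ 0.1 -0.5  0.9] M [ 0.13 -0.19 -0.03] gap 0.0458 q6 -2.154
shift in current tool axes cm [ 0.66  0.08 -0.12] yaw -0.001 or 3.141
after turn: shift [ 0.66  0.08 -0.12]
```

View pics/s6d.png

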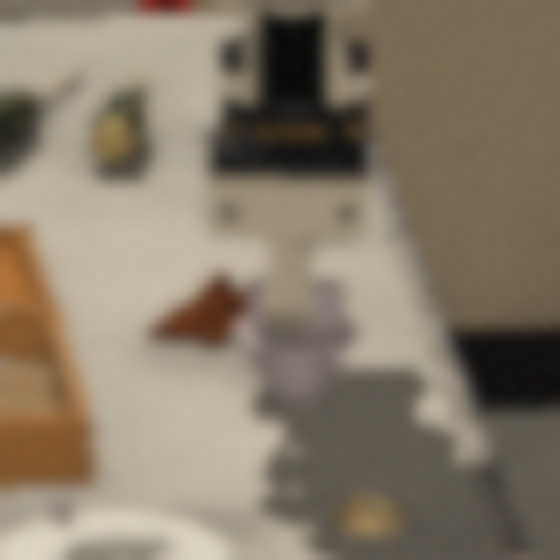

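View pics/t6d.png

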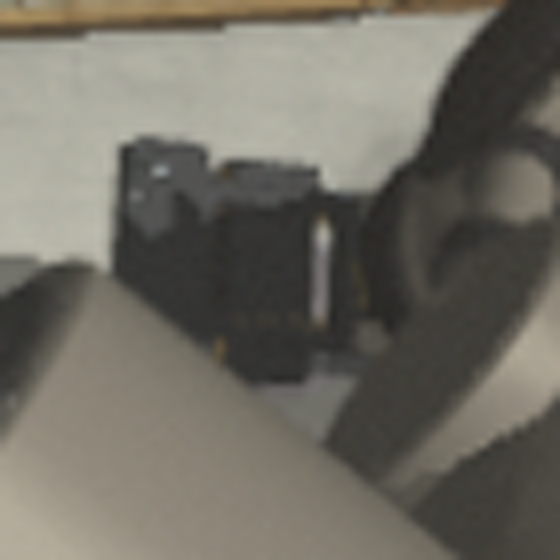

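Side view: the finger, near x≈290 in the crop, is centred on the grip bar (x 245–345). I'll go down and grip.

Emit:
drive_tool --commands '[{"hand": 0, "xyz": [0.4, 0.05, -0.1], "yaw": 0}, {"hand": 0, "xyz": [0.25, 0, 0], "yaw": 0}, {"hand": 0, "xyz": [0, 0, 0], "yaw": 0}, {"hand": -1, "xyz": [0, 0, 0], "yaw": 0}, {"hand": -1, "xyz": [0, 0, 0], "yaw": 0}, {"hand": -1, "xyz": [0, 0, 0], "yaw": 0}, {"hand": -1, "xyz": [0, 0, 0], "yaw": 0}, {"hand": -1, "xyz": [0, 0, 0], "yaw": 0}, {"hand": -1, "xyz": [0, 0, 0], "yaw": 0}]' --squeeze 50

```text
clock: 15.92
eef_pos: [0.433, -0.2634, 0.2153]
eef_rot: [0.706, 0.04, 0.706, -0.04]
wrist_force: [-0.7, 0.6, 0.8]
finger_gap: 0.0136
```

```bash
python3 - <<'E'
from h import *
st()
E
```

```text
t 15.93 grasp [ 0.433  -0.2634  0.0563] yang 83.48 tilt 0.009 F [-0.7  0.6  0.8] M [ 0.09 -0.22  0.01] gap 0.0136 q6 -2.155
```

Emit:
drive_tool --commands '[{"hand": -1, "xyz": [-0.5, 0, 0], "yaw": 0}, {"hand": -1, "xyz": [-1.5, 0, 0], "yaw": 0}, {"hand": -1, "xyz": [-3, 0, 0], "yaw": 0}, {"hand": -1, "xyz": [-3, 0, 0], "yaw": 0}, {"hand": -1, "xyz": [-3, 0, 0], "yaw": 0}, {"hand": -1, "xyz": [-1.5, 0, 0], "yaw": 0}, {"hand": -1, "xyz": [-0.5, 0, 0], "yaw": 0}, {"hand": -1, "xyz": [0, 0, 0], "yaw": 0}, {"hand": -1, "xyz": [0, 0, 0], "yaw": 0}]'

```text
clock: 17.05
eef_pos: [0.4328, -0.2633, 0.3442]
eef_rot: [0.705, 0.041, 0.707, -0.04]
wrist_force: [-0.2, -0.5, -2.3]
finger_gap: 0.0137
```

```bash
python3 - <<'E'
from h import *
to([.5415,.070,.18],116.6)
d=grab('side','s7.png')
cv2.imwrite('pics/s7d.png',cv2.resize(d['image'][110:180,260:330],None,fx=8,fy=8,interpolation=cv2.INTER_CUBIC))
E
```

```text
t 17.05 grasp [ 0.4326 -0.2631  0.1852] yang 83.48 tilt 0.120 F [-0.2 -0.5 -2.3] M [ 0.09 -0.14 -0.  ] gap 0.0137 q6 -2.155
shift in current tool axes cm [ 0.54 34.33  7.04] yaw -0.578 or 2.564
after turn: shift [ 0.52 24.91 24.65]
```

View pics/s7d.png

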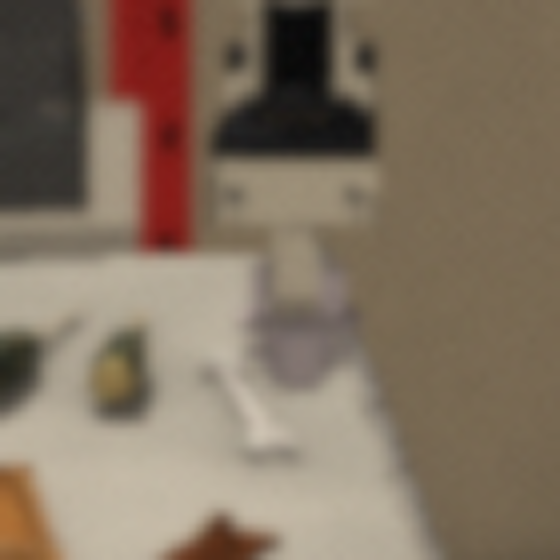

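Emit:
drive_tool --commands '[{"hand": -1, "xyz": [0, 2.2, 0.45], "yaw": 0}, {"hand": -1, "xyz": [0, 4.28, 0.88], "yaw": 0}, {"hand": -1, "xyz": [0, 4.28, 0.88], "yaw": 0}, {"hand": -1, "xyz": [0, 4.28, 0.88], "yaw": 0}, {"hand": -1, "xyz": [0, 4.28, 0.88], "yaw": 0}, {"hand": -1, "xyz": [0, 4.28, 0.88], "yaw": 0}, {"hand": -1, "xyz": [0, 4.28, 0.88], "yaw": 0}, {"hand": -1, "xyz": [0, 4.28, 0.88], "yaw": 0}, {"hand": -1, "xyz": [0, 2.2, 0.43], "yaw": 0}, {"hand": -1, "xyz": [0, 0, 0], "yaw": -0.096}, {"hand": -1, "xyz": [0, 0, 0], "yaw": -0.096}, {"hand": -1, "xyz": [0, 0, 0], "yaw": -0.096}, {"hand": -1, "xyz": [0, 0, 0], "yaw": -0.096}, {"hand": -1, "xyz": [0, 0, 0], "yaw": -0.096}, {"hand": -1, "xyz": [0, 0, 0], "yaw": -0.096}, {"hand": -1, "xyz": [0, 0, 0], "yaw": 0}, {"hand": -1, "xyz": [0, 0, 0], "yaw": 0}]'

```text
clock: 19.23
eef_pos: [0.542, 0.07, 0.3448]
eef_rot: [0.688, -0.161, 0.689, 0.161]
wrist_force: [0.7, 0.1, -2.4]
finger_gap: 0.0136
```

```bash
python3 - <<'E'
from h import *
to([.5415,.070,.145],116.6)
E
```

```text
t 19.23 grasp [0.5418 0.07   0.1858] yang 116.38 tilt 0.049 F [ 0.7  0.1 -2.4] M [ 0.14 -0.15 -0.03] gap 0.0136 q6 -2.043
shift in current tool axes cm [ 4.08  0.02 -0.03] yaw -0.004 or 3.138
after turn: shift [ 4.08  0.02 -0.03]
```

Emit:
drive_tool --commands '[{"hand": -1, "xyz": [2, 0, 0], "yaw": 0}, {"hand": -1, "xyz": [1.5, 0, 0], "yaw": 0}, {"hand": -1, "xyz": [0.5, 0, 0], "yaw": -0.003}, {"hand": -1, "xyz": [0, 0, 0], "yaw": 0}, {"hand": -1, "xyz": [0, 0, 0], "yaw": 0}]'

```text
clock: 19.85
eef_pos: [0.5422, 0.07, 0.3057]
eef_rot: [0.688, -0.163, 0.688, 0.163]
wrist_force: [-0.0, -1.0, -2.4]
finger_gap: 0.0139
```

```bash
python3 - <<'E'
from fit import *
_,R,g,y=st()
d=grab('side','s8.png'); x0,y0=240,165
yaw=np.radians(y-90); zb=g[2]-.0563
im=cv2.resize(d['image'][y0:y0+75,x0:x0+70],None,fx=8,fy=8,interpolation=cv2.INTER_CUBIC)
cv2.imwrite('pics/s8.png',im)
t=np.linspace(0,6.28,60)
def dr(P,c):
    uv=(proj(d,P)+.5-[x0,y0])*8-.5; cv2.polylines(im,[uv.round().astype(np.int32)],True,c,1)
p=[g[0],g[1],yaw]
for r,z in((.03,.035),(.03,.03),(.0165,.0)): dr(W(p,np.c_[r*np.cos(t),r*np.sin(t),np.full(60,z+zb)]),(0,0,255))
dr(W(p,[(.023,.007,.059+zb),(-.023,.007,.059+zb),(-.023,.007,.035+zb),(.023,.007,.035+zb)]),(0,255,0))
dr(W(p,[(.024,.0045,.013+zb),(.024,-.0045,.013+zb),(.024,-.0045,.019+zb),(.024,.0045,.019+zb)]),(255,0,0))
H=[.5415,.07,np.radians(26.6)]
for r in(.05,.0195): dr(W(H,np.c_[r*np.cos(t),r*np.sin(t),np.full(60,.062)]),(0,255,255))
cv2.imwrite('pics/s8o.png',im)
E
```

```text
t 19.85 grasp [0.5424 0.07   0.1467] yang 116.65 tilt 0.062 F [-0.  -1.  -2.4] M [ 0.16 -0.15 -0.02] gap 0.0139 q6 -2.048
```

View pics/s8.png

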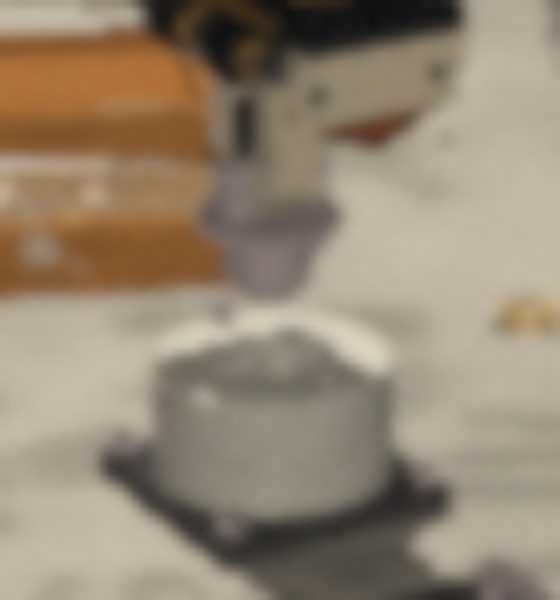

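View pics/s8o.png

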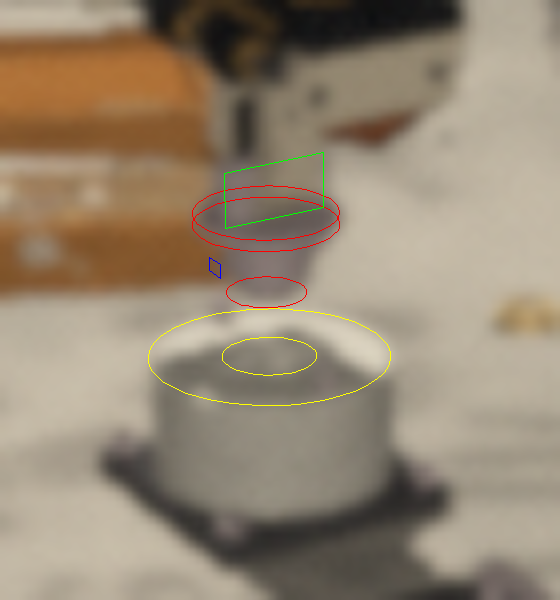

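The overlay agrees: cap and housing share the same small camera offset (about 4 and 2.5 px in the 8x crop), so they are aligned to within about 1 mm. I'll lower it until just before the lugs reach the lip.

Emit:
drive_tool --commands '[{"hand": -1, "xyz": [1, 0.04, -0.07], "yaw": 0}, {"hand": -1, "xyz": [1, 0, 0], "yaw": 0}, {"hand": -1, "xyz": [0.5, 0, 0], "yaw": 0}, {"hand": -1, "xyz": [0.5, 0, 0], "yaw": 0}, {"hand": -1, "xyz": [0.5, 0, 0], "yaw": 0}, {"hand": -1, "xyz": [0.3, 0, 0], "yaw": 0}, {"hand": -1, "xyz": [0.1, 0, 0], "yaw": 0}, {"hand": -1, "xyz": [0, 0, 0], "yaw": 0}]'

```text
clock: 20.9
eef_pos: [0.5412, 0.07, 0.2662]
eef_rot: [0.688, -0.163, 0.688, 0.163]
wrist_force: [-0.7, 0.4, -2.8]
finger_gap: 0.0138
```

```bash
python3 - <<'E'
from h import *
to([.5415,.070,.0883],116.6)
E
```

```text
t 20.90 grasp [0.5412 0.07   0.1072] yang 116.65 tilt 0.010 F [-0.7  0.4 -2.8] M [ 0.17 -0.14  0.03] gap 0.0138 q6 -2.048
shift in current tool axes cm [ 1.89 -0.01  0.02] yaw 0.001 or -3.141
after turn: shift [ 1.89 -0.01  0.02]
```

No contact with the bore on the way in. Next, through the slots.

Emit:
drive_tool --commands '[{"hand": -1, "xyz": [0.2, 0, 0], "yaw": 0}, {"hand": -1, "xyz": [0.2, 0, 0], "yaw": 0}, {"hand": -1, "xyz": [0.1, 0, 0], "yaw": 0}, {"hand": -1, "xyz": [0, 0, 0], "yaw": 0}]'

```text
clock: 21.4
eef_pos: [0.5412, 0.07, 0.2612]
eef_rot: [0.688, -0.163, 0.688, 0.163]
wrist_force: [-0.0, 0.3, -2.6]
finger_gap: 0.0136
```

```bash
python3 - <<'E'
from h import *
to([.5415,.070,.0883],116.6)
E
```

```text
t 21.40 grasp [0.5412 0.07   0.1022] yang 116.66 tilt 0.007 F [-0.   0.3 -2.6] M [ 0.17 -0.04 -0.01] gap 0.0136 q6 -2.048
shift in current tool axes cm [ 1.39 -0.01  0.03] yaw 0.001 or -3.141
after turn: shift [ 1.39 -0.01  0.03]
```

Emit:
drive_tool --commands '[{"hand": -1, "xyz": [0.2, 0, 0], "yaw": 0}, {"hand": -1, "xyz": [0.2, 0, 0], "yaw": 0}, {"hand": -1, "xyz": [0.2, 0, 0], "yaw": 0}, {"hand": -1, "xyz": [0, 0, 0], "yaw": 0}]'

```text
clock: 21.9
eef_pos: [0.5412, 0.07, 0.2554]
eef_rot: [0.688, -0.163, 0.688, 0.163]
wrist_force: [-2.1, 0.4, 4.8]
finger_gap: 0.0138
```

```bash
python3 - <<'E'
from h import *
to([.5415,.070,.0883],116.6)
E
```

```text
t 21.90 grasp [0.5413 0.07   0.0964] yang 116.65 tilt 0.018 F [-2.1  0.4  4.8] M [0.15 0.23 0.06] gap 0.0138 q6 -2.048
shift in current tool axes cm [ 0.81 -0.01  0.02] yaw 0.001 or -3.141
after turn: shift [ 0.81 -0.01  0.02]
```

The spring force fits the model: about 7 N at 5.6 mm. I'll push on to roughly 1 mm above home.

Emit:
drive_tool --commands '[{"hand": -1, "xyz": [0.2, 0, 0], "yaw": 0}, {"hand": -1, "xyz": [0.2, 0, 0], "yaw": 0}, {"hand": -1, "xyz": [0.2, 0, 0], "yaw": 0}, {"hand": -1, "xyz": [0.1, 0, 0], "yaw": 0}, {"hand": -1, "xyz": [0, 0, 0], "yaw": 0}]'

```text
clock: 22.52
eef_pos: [0.5413, 0.07, 0.2487]
eef_rot: [0.688, -0.163, 0.688, 0.163]
wrist_force: [-2.4, -0.5, 8.0]
finger_gap: 0.0135
```

```bash
python3 - <<'E'
from h import *
to([.5415,.070,.0883],26.6)
d=grab('side','s9.png'); x0,y0=240,175
cv2.imwrite('pics/s9c.png',cv2.resize(d['image'][y0:y0+70,x0:x0+70],None,fx=8,fy=8,interpolation=cv2.INTER_CUBIC))
E
```

```text
t 22.52 grasp [0.5413 0.07   0.0897] yang 116.66 tilt 0.035 F [-2.4 -0.5  8. ] M [ 0.1   0.5  -0.03] gap 0.0135 q6 -2.048
shift in current tool axes cm [ 0.14 -0.01  0.01] yaw 1.572 or -1.570
after turn: shift [0.14 0.01 0.01]
```

View pics/s9c.png

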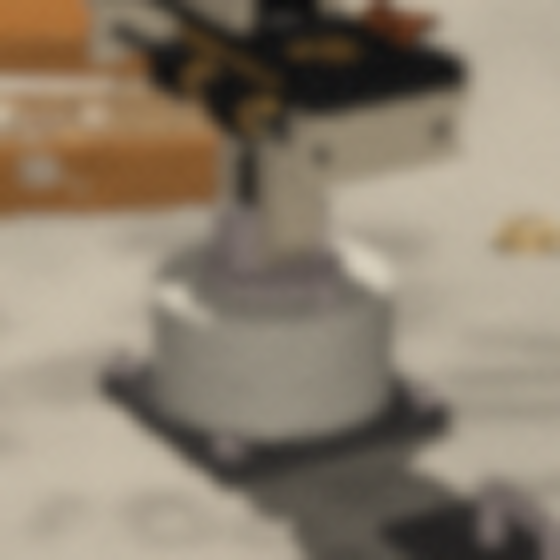

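Emit:
drive_tool --commands '[{"hand": -1, "xyz": [0, 0, 0], "yaw": 0.1}, {"hand": -1, "xyz": [0, 0, 0], "yaw": 0.1}, {"hand": -1, "xyz": [0, 0, 0], "yaw": 0.1}, {"hand": -1, "xyz": [0, 0, 0], "yaw": 0.1}, {"hand": -1, "xyz": [0, 0, 0], "yaw": 0}]'

```text
clock: 23.2
eef_pos: [0.5419, 0.0699, 0.2492]
eef_rot: [0.708, -0.023, 0.706, 0.023]
wrist_force: [-0.8, 0.5, 8.4]
finger_gap: 0.0139
```

```bash
python3 - <<'E'
from h import *
to([.5415,.070,.0883],26.6)
E
```

```text
t 23.20 grasp [0.5425 0.0699 0.0902] yang 93.67 tilt 0.195 F [-0.8  0.5  8.4] M [ 0.09 -0.   -0.02] gap 0.0139 q6 -1.647
shift in current tool axes cm [ 0.19  0.02 -0.1 ] yaw 1.171 or -1.971
after turn: shift [ 0.19 -0.08 -0.05]
```

It turns freely (Mz ≈ 0). I'll continue.

Emit:
drive_tool --commands '[{"hand": -1, "xyz": [0, 0, 0], "yaw": 0.1}, {"hand": -1, "xyz": [0, 0, 0], "yaw": 0.1}, {"hand": -1, "xyz": [0, 0, 0], "yaw": 0.1}, {"hand": -1, "xyz": [0, 0, 0], "yaw": 0.1}, {"hand": -1, "xyz": [0, 0, 0], "yaw": 0.1}, {"hand": -1, "xyz": [0, 0, 0], "yaw": 0.1}, {"hand": -1, "xyz": [0, 0, 0], "yaw": 0.1}, {"hand": -1, "xyz": [0, 0, 0], "yaw": 0.1}, {"hand": -1, "xyz": [0, 0, 0], "yaw": 0.1}, {"hand": -1, "xyz": [0, 0, 0], "yaw": 0.1}, {"hand": -1, "xyz": [0, 0, 0], "yaw": 0.1}, {"hand": -1, "xyz": [0, 0, 0], "yaw": 0.07}, {"hand": -1, "xyz": [0, 0, 0], "yaw": 0}, {"hand": -1, "xyz": [0, 0, 0], "yaw": 0}]'

```text
clock: 24.95
eef_pos: [0.5418, 0.0699, 0.2491]
eef_rot: [0.603, 0.371, 0.601, -0.371]
wrist_force: [-0.8, -0.1, 8.2]
finger_gap: 0.014
```

```bash
python3 - <<'E'
from h import *
to([.5415,.070,.0883],26.6)
E
```

```text
t 24.95 grasp [0.5423 0.0698 0.0901] yang 26.70 tilt 0.169 F [-0.8 -0.1  8.2] M [-0.16  0.12 -0.01] gap 0.0140 q6 -0.478
shift in current tool axes cm [ 0.18 -0.06 -0.05] yaw 0.002 or -3.140
after turn: shift [ 0.18 -0.06 -0.05]
```

Emit:
drive_tool --commands '[{"hand": -1, "xyz": [0.05, 0, 0], "yaw": 0}, {"hand": -1, "xyz": [0.05, 0, 0], "yaw": 0}, {"hand": -1, "xyz": [0.05, 0, 0], "yaw": 0}, {"hand": -1, "xyz": [0, 0, 0], "yaw": 0}]'

```text
clock: 25.45
eef_pos: [0.5418, 0.0699, 0.2477]
eef_rot: [0.603, 0.371, 0.601, -0.371]
wrist_force: [-1.4, -0.8, 9.5]
finger_gap: 0.0134
```

```bash
python3 - <<'E'
from h import *
to([.5415,.070,.0883],26.6)
E
```

```text
t 25.45 grasp [0.5422 0.0698 0.0887] yang 26.71 tilt 0.169 F [-1.4 -0.8  9.5] M [-0.16  0.2   0.01] gap 0.0134 q6 -0.478
shift in current tool axes cm [ 0.04 -0.06 -0.05] yaw 0.002 or -3.140
after turn: shift [ 0.04 -0.06 -0.05]
```

Emit:
drive_tool --commands '[{"hand": -1, "xyz": [0.05, 0, 0], "yaw": 0}, {"hand": -1, "xyz": [0, 0, 0], "yaw": 0}]'

```text
clock: 25.7
eef_pos: [0.5418, 0.0698, 0.2473]
eef_rot: [0.603, 0.371, 0.601, -0.371]
wrist_force: [-2.2, -1.0, 10.4]
finger_gap: 0.0139
```

Emit:
drive_tool --commands '[{"hand": -1, "xyz": [0.05, 0, 0], "yaw": 0}, {"hand": -1, "xyz": [0, 0, 0], "yaw": 0}]'

```text
clock: 25.95
eef_pos: [0.5418, 0.0698, 0.2473]
eef_rot: [0.603, 0.371, 0.601, -0.371]
wrist_force: [-3.2, -1.3, 14.0]
finger_gap: 0.0137
```

The TCP stopped at z = 0.2473 while the force rose, so the flange has met the rim. A bit more to press it firmly.

Emit:
drive_tool --commands '[{"hand": -1, "xyz": [0.05, 0, 0], "yaw": 0}, {"hand": -1, "xyz": [0, 0, 0], "yaw": 0}]'

```text
clock: 26.2
eef_pos: [0.5418, 0.0698, 0.2472]
eef_rot: [0.603, 0.372, 0.601, -0.37]
wrist_force: [-4.7, -1.4, 17.1]
finger_gap: 0.0134
```

Emit:
drive_tool --commands '[{"hand": -1, "xyz": [0.05, 0, 0], "yaw": 0}, {"hand": -1, "xyz": [0, 0, 0], "yaw": 0}, {"hand": -1, "xyz": [0, 0, 0], "yaw": 0}]'

```text
clock: 26.58
eef_pos: [0.5417, 0.0699, 0.2472]
eef_rot: [0.603, 0.372, 0.601, -0.37]
wrist_force: [-5.9, -0.8, 22.8]
finger_gap: 0.014
```

```bash
python3 - <<'E'
from h import *
st()
d=grab('side','s10.png'); x0,y0=240,175
cv2.imwrite('pics/s10c.png',cv2.resize(d['image'][y0:y0+70,x0:x0+70],None,fx=8,fy=8,interpolation=cv2.INTER_CUBIC))
d=grab('top','t10.png')
E
```

```text
t 26.57 grasp [0.5423 0.0698 0.0882] yang 26.71 tilt 0.220 F [-5.9 -0.8 22.8] M [-0.24  0.98 -0.03] gap 0.0140 q6 -0.478
```

View pics/s10c.png

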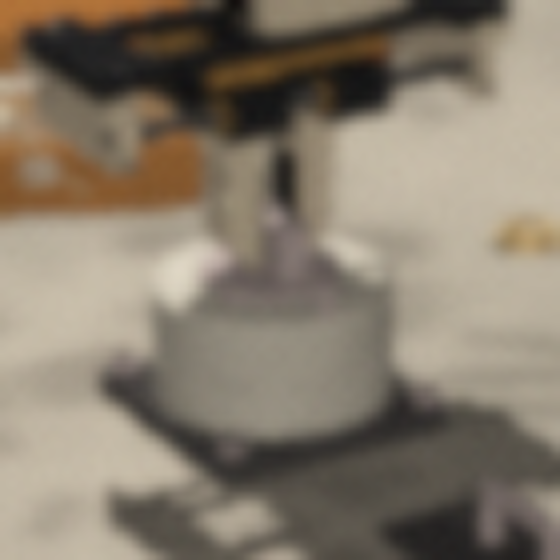

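View pics/t10.png

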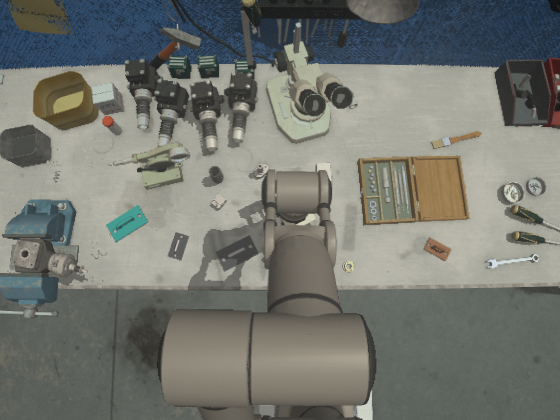

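The side view shows the flange seated on the rim and the bar turned a quarter turn. Grasp z is 0.0882 m, against 0.0883 m expected with the flange on the rim. The top view shows the cover and the bystanders undisturbed. I'm handing in.

```bash
python3 - <<'E'
from h import *
st(); print(arm.sign_off())
E
```

```text
t 26.68 grasp [0.5423 0.0698 0.0882] yang 26.71 tilt 0.222 F [-4.9 -2.2 20.9] M [-0.18  0.98  0.03] gap 0.0137 q6 -0.478
the job is handed in; nothing more can be done
None
```

I lifted the cover plate off its pins and laid it flat on the bench to the left of the housing. I then gripped the cap by its bar, pushed it in with its lugs in the slots and turned it 90° clockwise. I handed in at 26.7 s, still gripping and pressing it.

**Last checks:**
- **Seating:** the cap stopped moving down while the force rose from about 10 to 21 N. The grasp height was 88.2 mm, against 88.3 mm expected with the flange on the rim. The spring force matched the description on the way in.
- **Turn:** the jaws turned from 116.7° to 26.7°, with almost no twisting resistance.
- **Pictures:** the cover lies flat and clear of the housing and the small dark plate. The bystanders I could see had not moved.

**Small disagreements:**
- The tool was tilted 0.22°, and there was a side force of about 5 N at the end.
- The two cameras differed by 1 to 4 mm on the housing's position. I mainly went by the top camera, and the cap went in without touching.
- At the end the arm hid the housing and cap from the top camera, so the final seating was seen only from the side.

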